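# Refit the gear case cover: register, turn the fastener, hold it down

### The job

Slide the loose cover panel on the green gear case against both steel stops so that its far and left edges are flush with them; only then turn the quarter-turn fastener by its wing, counter-clockwise, until its tongue lines up with the cover's key slot, running straight along the slot. Then press the cover fully down onto the gear case, against its springy seal, and finish while still holding it pressed there with the gripper: do not let go. Leave the tins, tools and other things around it where they are.

Things in the scene. Friction and masses are not known exactly. Their poses are not given: they have to be found in the camera images.
- gearcase: Green cast gear case of a press, fixed to the table. Flat deck 50 mm above the table, x from -125 to 150 mm, y from -145 to 135 mm. Origin at table level, under the place where the registered cover's centre belongs; x to its far side, y to its left, z up. The fastener's axis is at x = 55, y = 75 mm, in the corner between the two stops.
- far_stop (a point): Plain steel bar on the deck, 20 mm tall, 110 mm long (gear case y from -90 to 20 mm), 15 mm thick. Point: middle of the top edge of the face that the cover's far edge must touch, at x = 80, y = -35, z = 70 mm of the gear case. Axes as the gear case's.
- left_stop (a point): Plain steel bar on the deck, 20 mm tall, 80 mm long (gear case x from -70 to 10 mm), 15 mm thick. Point: middle of the top edge of the face that the cover's left edge must touch, at x = -30, y = 100, z = 70 mm of the gear case. Axes as the gear case's.
- cover: Loose aluminium panel, 160 (x) x 200 (y) x 6 mm, 0.4 to 0.6 kg, lying on the seal, underside 58 mm above the table, 12 to 32 mm back from both stops and slightly askew. Origin: middle of its underside. Registered, its origin is at x = y = 0 of the gear case with equal axes, far and left edges touching the stops. Its far left corner (x above 30, y above 50 mm) is cut away.
- handle (a point): Top centre of the cover's dark bar handle, at x = -20, y = -30, z = 30 mm of the cover. Bar 12 mm thick (x), 80 mm long (y), 12 mm high (18 to 30 mm above the cover's underside), on two posts 60 mm apart. Grip it across its 12 mm to slide the cover; a push straight down here is well placed between the seal strips. Axes as the cover's.
- slot (a point): Middle of the cover's key slot, at x = 55, y = 37, z = 6 mm of the cover. The slot is 22 mm wide (x) and runs through the panel along y, from the cut-away corner (y = 50 mm) back to y = 24 mm. With the cover registered it lies in line with the fastener's axis. Axes as the cover's.
- fastener_grip (a point): Centre of the fastener's steel wing, on its vertical axis, 95 mm above the table. Wing 12 mm thick, 36 mm long (its x), 80 to 108 mm above the table. The tongue points along its -x: a flat arm 8 mm wide reaching 45 mm from the axis on one side only, top 6.5 mm above the deck, so under the registered cover. Stem 16, collar 26 mm in diameter. Axes turn with the wing.
- fastener (a joint): Turn of the fastener (rad), growing counter-clockwise from above; stays where left (friction 0.06 N m). 0: tongue along the gear case's -x, under the cover, which cannot go down. 1.571: tongue along the gear case's -y, in line with the registered cover's key slot, and the cover can go down over it. Starts at 0.12 to 0.55; end stops at -0.6 and 2.3, none at 1.571.
- seal (a joint): How far the two black seal strips on the deck are pressed in (m). 0: free, 8 mm proud of the deck; 0.008: the cover lies on the deck. They sink together and keep the cover level. Spring 800 N/m, 8 N preload: pressing the cover home takes 8 to 11 N from above. They rise when the push ends. With the tongue out of line the cover stops after some 1.5 mm.
- ink_tin: Bystander: ink tin, 80 mm across, 55 high, on the table beyond the gear case; leave it where it is. Origin at its underside.
- ink_knife: Bystander: ink knife (spatula), 200 mm long, lying beyond the gear case; leave it where it is. Origin at its underside.
- gum_bottle: Bystander: bottle, 60 mm across, 120 high, to the right of the gear case; leave it where it is. Origin at its underside.
- spanner: Bystander: spanner, 170 mm long, lying to the right of the gear case; leave it where it is. Origin at its underside.
- stone: Bystander: small litho stone, 130 x 90 x 40 mm, to the left of the gear case; leave it where it is. Origin at its underside.
- brush: Bystander: brush, 180 mm long, lying in front of the gear case; leave it where it is. Origin at its underside.
- grease_tin: Bystander: small grease tin, 40 mm across, 35 high, standing on the gear case's deck beyond the far stop; leave it where it is. Origin at its underside.
- brayer: Bystander: hand roller, about 170 mm long, lying to the left of the gear case; leave it where it is. Origin at its underside.

How it is judged:
By the outcome, as a careful person would: the job done as asked, in the order asked, and still so for the second after the job is handed in, while the arm keeps its last pose, push and grip.
It also fails if it takes over 61 s, if anything falls off the work surface, if the arm or the gripper's body presses on something with over 40 N, if the wrist force passes 120 N, or if a joint passes its speed limit or range.

### The arm

A 7-joint arm with a two-finger parallel gripper is mounted at the origin on the work surface. World frame = base frame: x ahead of the robot, y to its left, z up, the work surface at z = 0. Lengths are in mm, angles in rad, forces in N, time in s.
With the tool pointing down it reaches from about 425 to 975 mm from the base axis. Payload 16.7 kg.
Tool frame: the origin (TCP) lies on the centre line of the jaws, within the pads' length; the fingertips stand 22 mm ahead of it and the grasp point (between the pads) lies 3 mm ahead of it (manip.finger_overhang is the distance from the TCP to the fingertips, in mm); z points along the fingers, y is the line along which they close (so a half turn about z gives the same grasp; the last joint's range is limited). The gripper opens to 85 mm and grips with 20 to 120 N. Pads are 22 mm wide; open, the fingers measure 114 mm over their backs; the gripper's body (76 mm by 85 mm) begins 54 mm behind the grasp point. The pads swing forward as they close: fully open they stand 13 mm farther back than shut.
Start: joints at [1.188, 0.426, 0.074, 1.606, -0.034, 1.111, -0.067], TCP at [155.695, -656.761, 221.802] pointing down, gripper open.
Joint ranges: [-2.85, 2.85], [-0.5, 2.14], [-1.23, 1.37], [0.21, 2.46], [-1.02, 4.16], [0.16, 2.05], [-2.73, 2.73]. Speed limits (rad/s): [1.89, 1.89, 2.39, 2.39, 3.01, 3.01, 3.01].

### API

Orientations are given as [roll, pitch, yaw] about the fixed x, y, z axes, in that order (R = Rz(yaw) Ry(pitch) Rx(roll)).
In Python, from workcell import sensors, imaging, ticket, manip gives the robot as it stands. The module is installed in compiled form; this text tells all that it offers.
- The arm moves only by the tool servo_tool, never from a script. Its argument "plan" is one flat list of numbers, 7 for each row, row after row: the shift along the tool's x, y, z in m, then the turn, a rotation vector about the tool's x, y, z in degrees, then the finger opening in m, from 0 to 0.0854. A call has 1 to 10 rows; each row shifts and turns the commanded pose from where the row before left it, along the tool's axes as they then stand; what a row does not reach is not made up. A row lasts 1/10 s, in which the tool goes at most 50 mm and 8.59 degrees, less where a joint would pass 70% of its speed; a pose out of reach is approached as far as the arm can. A call is refused whole if a number of a shift passes 0.05 or a number of a turn 8.59, either way. A call with a gripper value outside its range is refused whole. The fingers move at their own pace and stop on an object; "newtons" is the grip in N (left out, the last holds). Time passes only in rows, so rows that do not move let the fingers close. It gives the time, the measured TCP pose, the force, the opening and the grip force at its end, in the units of the state.
- sensors.observe(): the state, without advancing time (a new reading comes with each control period).
- imaging.camera(name): name is "scene" or "side" or "wrist"; returns a dict with "frame" (384x512x3 uint8, red, green, blue), "intrinsics" (3x3 intrinsics, pixels), "xyz" and "orientation" of the camera in the world; the wrist camera has in their place "mount" (4x4, takes a point from camera to tool coordinates, whose origin is the TCP and whose axes are the flange's). Camera axes: x right, y up, looking along -z (the intrinsics and any distortion apply to the point x, -y, -z); pixel columns grow to the right and rows downward; lengths in mm; the calibration is good to about 2 mm. A picture is of the moment at which its call begins: read the wrist's pose just before it. There is no depth.
- ticket.hand_in(): hands the job in; it is judged then, once.
The state is a dict: "clock": time; "joint_pos": joint angles; "dq": joint speeds; "joint_efforts": joint torques, N m; "eef_pos": TCP position; "eef_rot": TCP orientation; "ft_force": force on the tool from outside, world axes, zero at the start; "ft_torque": the same for the moment, N m; "opening": opening from 0.0 (shut) to 1.0 (fully open); "gripper_force": force on a finger pad.
Only numpy, scipy, OpenCV 4.12 (cv2) and the standard library are available. Lean on these libraries where they do the work, as an engineer would, in place of code of your own. Each camera call takes 0.05 s, during which the arm holds its last target. There are 200 camera calls.

## Working session

There is one attempt and no reset: what is moved stays moved. The work goes in short steps, Python scripts to look and compute and a tool call to move; the robot and the scene stay as the last step left them, time stands still between calls to the robot, and variables do not carry over. Pictures are saved under pics/ and viewed, at most 12 in all, crops included, and the job is handed in when it is done.

Besides the shell and the picture viewer there is one more tool, called as a command line: name --argument value ..., lists and objects as JSON in quotes. servo_tool: Moves the arm, as the interface text tells. Its arguments: {"type":"object","properties":{"plan":{"type":"array"},"newtons":{"type":"number"}},"required":["plan"]}

```bash
mkdir -p pics; cat > h.py <<'E'
import numpy as np, cv2, json
from scipy.spatial.transform import Rotation as R
from workcell import sensors, imaging, ticket, manip
def snap(name,fn):
    s=sensors.observe(); c=imaging.camera(name)
    cv2.imwrite('pics/'+fn,c['frame'][...,::-1])
    if name=='wrist':
        T=np.eye(4); T[:3,:3]=R.from_euler('xyz',s['eef_rot']).as_matrix(); T[:3,3]=s['eef_pos']
        M=T@np.array(c['mount'])
    else:
        M=np.eye(4); o=np.array(c['orientation'])
        M[:3,:3]=o if o.shape==(3,3) else R.from_euler('xyz',o).as_matrix(); M[:3,3]=c['xyz']
    np.savez('pics/'+fn+'.npz',M=M,K=c['intrinsics'],D=np.array(c.get('distortion',[0,0,0,0,0]),float))
    return c
def ray(fn,uv,z):
    d=np.load('pics/'+fn+'.npz'); M=d['M']
    p=cv2.undistortPoints(np.array(uv,float).reshape(-1,1,2),d['K'],d['D'])[:,0]
    v=np.c_[p[:,0],-p[:,1],-np.ones(len(p))]@M[:3,:3].T
    z=np.broadcast_to(z,len(p))
    return M[:3,3]+v*((z-M[2,3])/v[:,2])[:,None]
def proj(fn,P):
    d=np.load('pics/'+fn+'.npz'); M=d['M']
    q=(np.atleast_2d(P)-M[:3,3])@M[:3,:3]; q=q*[1,-1,-1]
    return cv2.projectPoints(q,np.zeros(3),np.zeros(3),d['K'],d['D'])[0][:,0]
E
python3 - <<'E'
from h import *
s=sensors.observe()
for k,v in s.items(): print(k,np.round(v,3))
for n in('scene','side','wrist'):
    c=snap(n,n+'0.png'); print(n,{k:np.round(v,3).tolist() if not isinstance(v,str) else v for k,v in c.items() if k!='frame'})
a=cv2.imread('pics/scene0.png');
E
```

```text
clock 0.0
joint_pos [ 1.189  0.427  0.074  1.607 -0.034  1.111 -0.067]
dq [-0.002  0.001  0.001 -0.003  0.    -0.002 -0.001]
joint_efforts [-0.0000e+00 -9.4984e+01  3.7600e+00 -4.6350e+01  1.9000e-02  1.0000e-02
  0.0000e+00]
eef_pos [ 155.582 -656.382  221.08 ]
eef_rot [-3.14   0.     0.233]
ft_force [ 0.699  0.264 -0.235]
ft_torque [ 0.028 -0.003 -0.023]
gripper_force 0.0
opening 0.999
scene {'intrinsics': [[452.045, 0.0, 253.039], [0.0, 452.045, 195.466], [0.0, 0.0, 1.0]], 'xyz': [1189.752, -541.986, 762.104], 'orientation': [0.895, 0.013, 0.768]}
side {'intrinsics': [[465.419, 0.0, 249.262], [0.0, 465.419, 190.329], [0.0, 0.0, 1.0]], 'xyz': [546.809, 814.307, 753.749], 'orientation': [0.861, -0.01, -3.059]}
wrist {'intrinsics': [[338.795, 0.0, 256.584], [0.0, 338.795, 192.018], [0.0, 0.0, 1.0]], 'mount': [[-0.001, 0.946, 0.325, 83.886], [1.0, 0.001, -0.001, 0.011], [-0.001, 0.325, -0.946, -152.797], [0.0, 0.0, 0.0, 1.0]]}
```

View pics/scene0.png

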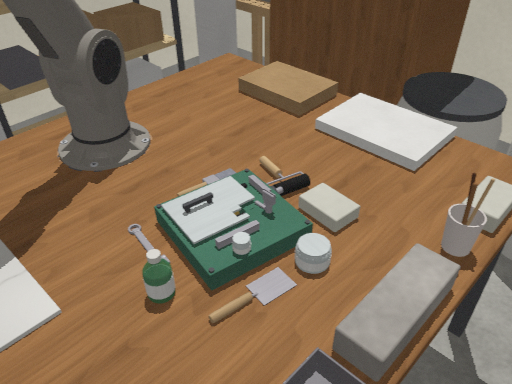

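The scene view shows the green case around (233,227), with the cover on its robot side, the wing near (262,192), the far stop near (238,234) and the grease tin at (242,243). I'll enlarge both fixed views.

```bash
python3 - <<'E'
from h import *
a=cv2.imread('pics/scene0.png')[160:290,145:320]; cv2.imwrite('pics/sc.png',cv2.resize(a,None,fx=4.5,fy=4.5,interpolation=cv2.INTER_CUBIC))
E
```

```text
(no output)
```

View pics/sc.png

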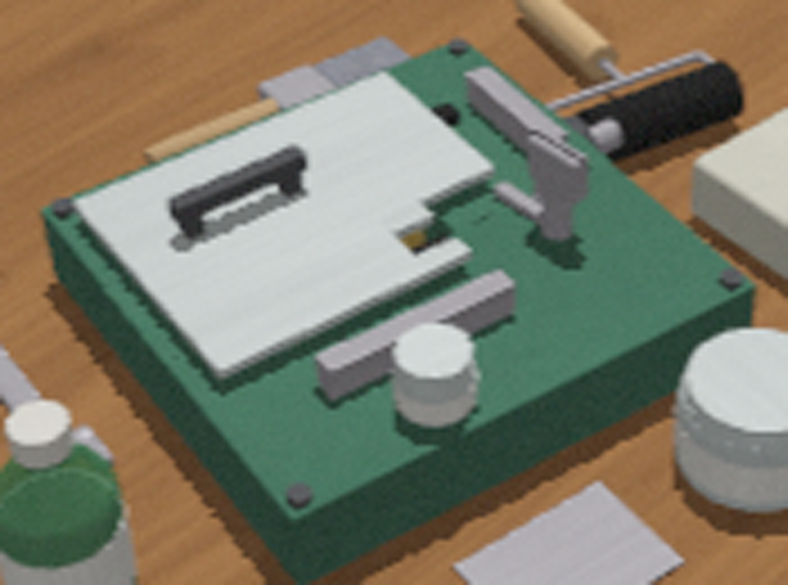

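View pics/side0.png

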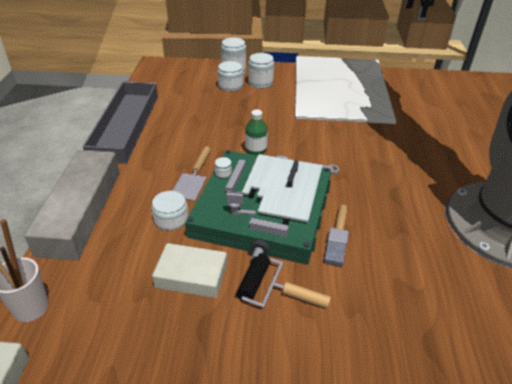

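Scene crop: deck corners at (45,212), (462,45), (752,290) and (293,518). Cover corners are at (76,203), (225,375), (388,72), (493,167) and (468,248), and the wing top is at about (557,150).

```bash
cat >> h.py <<'E'
def fit2(L,W):
    L=np.array(L,float)[:,:2];W=np.array(W)[:,:2];l=L.mean(0);w=W.mean(0);a=L-l;b=W-w
    th=np.arctan2((a[:,0]*b[:,1]-a[:,1]*b[:,0]).sum(),(a*b).sum())
    c,s=np.cos(th),np.sin(th);Rm=np.array([[c,-s],[s,c]]);t=w-Rm@l
    return t,th,np.round(W-(L@Rm.T+t),1)
def loc(t,th,L):
    c,s=np.cos(th),np.sin(th);return np.array(L)@np.array([[c,-s],[s,c]]).T+t
E
python3 - <<'E'
from h import *
f=lambda p:(np.array(p,float)+.5)/4.5-.5+[145,160]
t,th,r=fit2([(-125,-145),(-125,135),(150,135),(150,-145)],ray('scene0.png',f([(45,212),(462,45),(752,290),(293,518)]),50)); print('case',t,th,r.tolist())
tc,hc,r=fit2([(-80,-100),(80,-100),(-80,100),(30,100),(80,50)],ray('scene0.png',f([(76,203),(225,375),(388,72),(493,167),(468,248)]),64)); print('cover',tc,hc,r.tolist())
print('handle',loc(tc,hc,[-20,-30]),'fast',loc(t,th,[55,75]), loc(-tc,0,[0,0]))
d=tc-t;c,s=np.cos(th),np.sin(th);print('cover in case',d@[c,s],d@[-s,c],hc-th)
print('wing',ray('scene0.png',f([(557,150)]),108))
s=sensors.observe();print(s['eef_rot'])
E
```

```text
case [568.6388139    8.03323202] -0.204427699841956 [[3.5, 2.3], [3.0, -5.1], [-3.2, -2.3], [-3.3, 5.1]]
cover [537.22096901 -15.53910368] -0.17799756774428993 [[0.7, 1.0], [2.0, -0.6], [2.0, 1.1], [-0.8, -1.1], [-4.0, -0.4]]
handle [512.22519066 -41.52392741] fast [637.71907755  70.30615691] [-537.22096901   15.53910368]
cover in case -25.978296662576593 -29.459533095041788 0.026430132097666065
wing [[636.35784988  70.2271731  108.        ]]
[-3.14060938e+00  6.01862784e-05  2.32673743e-01]
```

```bash
cat >> h.py <<'E'
def rows(goal,yaw,n,turn_n,op=None):
    """linear world path from current pose to goal(mm)/yaw in n rows; prints rounded rows"""
    s=sensors.observe();p=np.array(s['eef_pos']);y=s['eef_rot'][2]
    dy=(yaw-y+np.pi)%(2*np.pi)-np.pi
    for i in range(n):
        w=(np.array(goal)-p)/(n-i)
        a=np.round([(np.cos(y)*w[0]+np.sin(y)*w[1]),(np.sin(y)*w[0]-np.cos(y)*w[1]),-w[2]],1 if n<3 else 0)
        t=round(-np.degrees(dy)/turn_n,1) if i<turn_n else 0
        print([*(a/1000).round(4).tolist(),0,0,t,op if op is not None else .0854])
        p=p+[np.cos(y)*a[0]+np.sin(y)*a[1],np.sin(y)*a[0]-np.cos(y)*a[1],-a[2]]; y-=np.radians(t)
E
python3 -c "
from h import *
rows([555,30,232],1.37,17,9)"
```

```text
[0.032, -0.034, -0.001, 0, 0, np.float64(-7.2), 0.0854]
[0.036, -0.03, -0.001, 0, 0, np.float64(-7.2), 0.0854]
[0.04, -0.025, -0.001, 0, 0, np.float64(-7.2), 0.0854]
[0.042, -0.02, -0.001, 0, 0, np.float64(-7.2), 0.0854]
[0.045, -0.014, -0.001, 0, 0, np.float64(-7.2), 0.0854]
[0.046, -0.008, -0.0, 0, 0, np.float64(-7.2), 0.0854]
[0.047, -0.003, -0.001, 0, 0, np.float64(-7.2), 0.0854]
[0.046, 0.003, -0.0, 0, 0, np.float64(-7.2), 0.0854]
[0.046, 0.009, -0.001, 0, 0, np.float64(-7.2), 0.0854]
[0.044, 0.015, -0.0, 0, 0, 0, 0.0854]
[0.044, 0.015, -0.001, 0, 0, 0, 0.0854]
[0.044, 0.015, -0.0, 0, 0, 0, 0.0854]
[0.044, 0.015, -0.001, 0, 0, 0, 0.0854]
[0.044, 0.014, -0.0, 0, 0, 0, 0.0854]
[0.045, 0.015, -0.001, 0, 0, 0, 0.0854]
[0.044, 0.014, -0.0, 0, 0, 0, 0.0854]
[0.045, 0.015, -0.001, 0, 0, 0, 0.0854]
```

servo_tool --plan '[0.032,-0.034,-0.001,0,0,-7.2,0.0854,0.036,-0.03,-0.001,0,0,-7.2,0.0854,0.04,-0.025,-0.001,0,0,-7.2,0.0854,0.042,-0.02,-0.001,0,0,-7.2,0.0854,0.045,-0.014,-0.001,0,0,-7.2,0.0854,0.046,-0.008,0,0,0,-7.2,0.0854,0.047,-0.003,-0.001,0,0,-7.2,0.0854,0.046,0.003,0,0,0,-7.2,0.0854]'

```text
clock: 0.95
eef_pos: [343.8, -331.1, 228.0]
eef_rot: [3.141, 0.0, 1.243]
ft_force: [0.2, -0.4, 0.6]
opening: 0.996
gripper_force: 0.0
```

servo_tool --plan '[0.046,0.009,-0.001,0,0,-7.2,0.0854,0.044,0.015,0,0,0,0,0.0854,0.044,0.015,-0.001,0,0,0,0.0854,0.044,0.015,0,0,0,0,0.0854,0.044,0.015,-0.001,0,0,0,0.0854,0.044,0.014,0,0,0,0,0.0854,0.045,0.015,-0.001,0,0,0,0.0854,0.044,0.014,0,0,0,0,0.0854,0.035,0.012,-0.001,0,0,0,0.0854,0,0,0,0,0,0,0.0854]'

```text
clock: 1.95
eef_pos: [551.6, 25.9, 232.8]
eef_rot: [3.142, -0.003, 1.37]
ft_force: [-0.6, -0.3, 0.2]
opening: 1.0
gripper_force: 0.0
```

```bash
python3 - <<'E'
from h import *
snap('wrist','w1.png'); s=sensors.observe(); print(s['eef_pos'],s['eef_rot'],s['joint_pos'])
a=cv2.imread('pics/w1.png'); cv2.imwrite('pics/w1b.png',cv2.resize(a,None,fx=1.5625,fy=1.5625,interpolation=cv2.INTER_CUBIC))
E
```

```text
[550.55339491  23.16480548 232.49134626] [-3.14090173e+00 -1.14260247e-03  1.36753236e+00] [ 0.34298105  0.26600039 -0.59086245  1.84390015  0.16521224  1.0810346
 -0.51299071]
```

View pics/w1b.png

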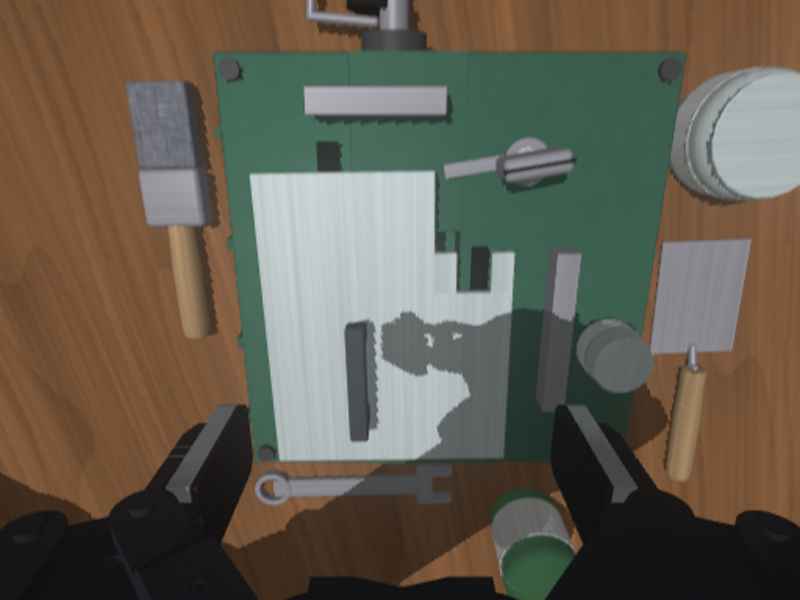

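The wrist view (800×600) shows these pixel positions:
- **Deck corners:** (215,52), (685,52), (628,460), (252,461).
- **Cover corners:** (250,174), (435,171), (435,252), (515,252), (503,459), (277,461).
- **Stop faces:** left along row 113, x 305–447; far about (555,250)–(552,410).
- **Handle top:** about (357,381).
- **Wing top:** (502,168)–(573,156), with the tongue end at (445,172).

```bash
python3 - <<'E'
from h import *
f=lambda p:(np.array(p,float)+.5)/1.5625-.5
g=lambda p,z:ray('w1.png',f(p),z)
t,th,r=fit2([(-125,135),(150,135),(150,-145),(-125,-145)],g([(215,52),(685,52),(628,460),(252,461)],50)); print('case',t,th,r.tolist())
t2,th2,r=fit2([(-70,100),(10,100),(80,20),(80,-90)],g([(305,113),(447,113),(555,250),(552,410)],70)); print('stops',t2,th2,r.tolist())
tc,hc,r=fit2([(-80,100),(30,100),(30,50),(80,50),(80,-100),(-80,-100)],g([(250,174),(435,171),(435,252),(515,252),(503,459),(277,461)],64)); print('cover',tc,hc,r.tolist())
H=g([(346,325),(366,322),(369,438),(349,441)],88);print('handle',H.mean(0),'from cover',loc(tc,hc,[-20,-30]),np.diff(H,axis=0).round(1).tolist())
d=tc-t2;c,s=np.cos(th2),np.sin(th2);print('cover in case',d@[c,s],d@[-s,c],hc-th2)
W=g([(502,168),(573,156)],108);print('wing',W.mean(0),np.linalg.norm(W[1]-W[0]),'fast pred',loc(t,th,[55,75]),loc(t2,th2,[55,75]))
a=np.arctan2(*(W[1]-W[0])[[1,0]]);T=g([(445,172)],53);v=loc(t2,th2,[55,75])-T[0,:2];print('wing ang',a-th2,'tongue',np.arctan2(v[1],v[0])-th2,np.linalg.norm(v))
E
```

```text
case [564.85770143   9.07957849] -0.19966574300747508 [[1.5, -0.9], [-2.0, -0.8], [3.3, 0.4], [-2.7, 1.4]]
stops [566.47069495   9.17783118] -0.1808223739426098 [[0.6, 1.6], [0.2, 0.0], [-3.3, 0.4], [2.4, -2.0]]
cover [533.9487922  -17.73212796] -0.1910230209475174 [[0.1, -0.1], [0.0, 0.4], [0.6, 1.1], [0.4, 0.6], [0.4, -1.2], [-1.5, -0.8]]
handle [510.19160545 -40.93111505  88.        ] from cover [508.6166797  -43.38917526] [[12.3, -0.5, 0.0], [-16.0, -79.5, 0.0], [-13.3, 0.4, 0.0]]
cover in case -27.152220522435027 -32.31991614871528 -0.01020064700490761
wing [632.37411194  73.55313843 108.        ] 36.15506090637166 fast pred [633.64064198  71.68075331] [634.06187716  73.06391798]
wing ang 0.14373138570770805 tongue 0.19823762504174797 45.278083463685505
```

```bash
cat >> h.py <<'E'
def edge(fn,p,q,z,s=1.5625,half=4,n=60):
    """sub-pixel edge near p-q (big-view px) -> world end points, angle"""
    im=cv2.cvtColor(cv2.imread('pics/'+fn),cv2.COLOR_BGR2GRAY).astype(np.float32)
    p,q=[(np.array(v,float)+.5)/s-.5 for v in(p,q)];d=(q-p)/np.linalg.norm(q-p);nn=np.array([-d[1],d[0]])
    o=np.arange(-half,half+.01,.25);a=p+(q-p)*np.linspace(.06,.94,n)[:,None]
    P=a[:,None]+o[None,:,None]*nn
    v=cv2.GaussianBlur(cv2.remap(im,P[...,0].astype(np.float32),P[...,1].astype(np.float32),cv2.INTER_LINEAR),(0,0),2)
    gr=np.abs(np.gradient(v,axis=1));k=o[gr.argmax(1)]
    pts=a+k[:,None]*nn
    m=np.abs(k-np.median(k))<1.5
    l=cv2.fitLine(pts[m].astype(np.float32),cv2.DIST_HUBER,0,.01,.01).ravel()
    e=[l[2:]+l[:2]*((x-l[2:])@l[:2]) for x in(p,q)]
    W=ray(fn,e,z);D=W[1]-W[0];return W[:,:2],np.arctan2(D[1],D[0]),m.mean(),pts[m].std(0).min()
E
python3 - <<'E'
from h import *
for n,p,q,z,off in[('deckL',(240,52),(660,52),50,0),('deckR',(290,461),(480,461),50,0),('lstopface',(308,113),(445,113),70,0),('lstopback',(308,87),(445,87),70,0),('covL',(255,174),(430,171),64,0),('covR',(285,461),(490,459),64,0),
 ('deckFar',(630,440),(683,70),50,1),('deckNear',(250,440),(218,80),50,1),('fstopface',(552,405),(555,255),70,1),('fstopback',(568,300),(579,255),70,1),('covNear',(276,450),(251,180),64,1),('covFar',(503,450),(514,260),64,1),('hn',(349,435),(346,330),88,1),('hf',(369,435),(366,328),88,1)]:
    W,a,m,sd=edge('w1.png',p,q,z); print(n,W.round(1).tolist(),round(a-off*np.pi/2,4),m)
E
```

```text
deckL [[485.0, 163.2], [722.5, 114.5]] -0.202 0.9166666666666666
deckR [[438.8, -112.1], [578.2, -138.5]] -0.1873 1.0
lstopface [[517.7, 120.8], [593.3, 105.4]] -0.2018 1.0
lstopback [[521.5, 135.0], [595.8, 119.8]] -0.2017 1.0
covL [[477.5, 95.4], [579.5, 76.0]] -0.1883 1.0
covR [[440.7, -102.0], [584.8, -129.8]] -0.1906 1.0
deckFar [[690.9, -145.9], [734.5, 101.6]] -0.1746 0.5333333333333333
deckNear [[414.7, -89.0], [467.2, 150.6]] -0.2156 0.95
fstopface [[627.4, -90.6], [645.2, 11.7]] -0.1719 0.7333333333333333
fstopback [[653.7, -20.5], [661.0, 8.2]] -0.2478 1.0
covNear [[438.1, -92.6], [473.2, 92.1]] -0.1876 1.0
covFar [[595.2, -125.0], [621.3, 11.7]] -0.1889 1.0
hn [[496.4, -76.1], [510.3, -3.9]] -0.19 1.0
hf [[509.5, -78.8], [522.8, -5.1]] -0.1793 1.0
```

Estimates: case yaw ≈ −0.20, cover yaw ≈ −0.189, handle at (510, −41), fastener at (633.5, 72.5). Next I go to the handle.

```bash
python3 -c "
from h import *
rows([510,-41,132],1.382,4,1,.045)"
```

```text
[-0.018, -0.007, 0.025, 0, 0, np.float64(-0.8), 0.045]
[-0.018, -0.007, 0.025, 0, 0, 0, 0.045]
[-0.017, -0.007, 0.025, 0, 0, 0, 0.045]
[-0.018, -0.007, 0.025, 0, 0, 0, 0.045]
```

servo_tool --plan '[-0.018,-0.007,0.025,0,0,-0.8,0.045,-0.018,-0.007,0.025,0,0,0,0.045,-0.017,-0.007,0.025,0,0,0,0.045,-0.018,-0.007,0.025,0,0,0,0.045,0,0,0,0,0,0,0.045,0,0,0,0,0,0,0.045]'

```text
clock: 2.6
eef_pos: [508.2, -44.5, 132.8]
eef_rot: [-3.141, 0.0, 1.376]
ft_force: [1.2, 0.8, -0.4]
opening: 0.527
gripper_force: 0.0
```

```bash
python3 - <<'E'
from h import *
snap('wrist','w2.png'); s=sensors.observe(); print(s['eef_pos'],s['eef_rot'],s['ft_force'])
a=cv2.imread('pics/w2.png'); cv2.imwrite('pics/w2b.png',cv2.resize(a,None,fx=1.5625,fy=1.5625,interpolation=cv2.INTER_CUBIC))
E
```

```text
[508.99588925 -43.84594785 133.37684386] [ 3.14104303e+00 -1.25683150e-04  1.37678939e+00] [0.36583005 0.1321735  0.31983776]
```

View pics/w2b.png

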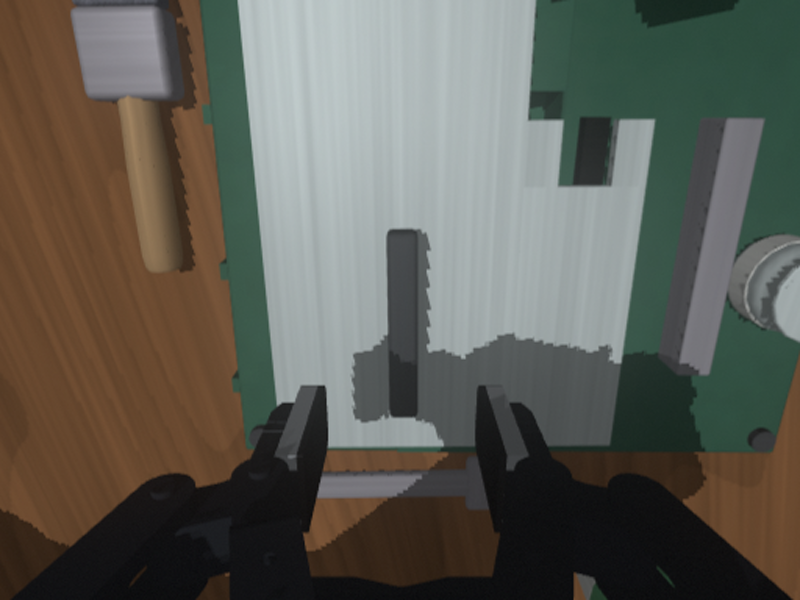

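The handle top runs from (402,232) to (403,415), centred between the fingers at (300–326 | 476–500). The far stop's top face edge is about (703,120)–(682,365), and the cover's far edge is about (654,120)–(612,444).

```bash
python3 - <<'E'
from h import *
for n,p,q,z in[('hn',(391,410),(387,240),88),('hf',(417,410),(418,240),88),('stopface_bottom?',(664,358),(700,125),50),('stoptop',(685,370),(723,122),70),('covFar',(614,430),(652,130),64),('covNear',(274,430),(250,100),64),('deckNear',(240,400),(208,60),50)]:
    W,a,m,sd=edge('w2.png',p,q,z); print(n,W.round(1).tolist(),round(a-np.pi/2,4),round(m,2))
E
```

```text
hn [[496.8, -76.5], [510.5, -4.3]] -0.1878 1.0
hf [[508.6, -78.8], [522.3, -6.6]] -0.1876 1.0
stopface_bottom? [[630.8, -96.8], [648.5, 10.1]] -0.1648 0.37
stoptop [[626.2, -91.4], [646.9, 11.7]] -0.1986 0.53
covFar [[596.7, -121.8], [622.3, 13.6]] -0.1865 1.0
covNear [[438.9, -90.6], [466.7, 55.8]] -0.1874 0.6
deckNear [[419.0, -78.3], [450.5, 74.9]] -0.2028 0.97
```

servo_tool --plan '[0.002,0.001,0.02,0,0,-0.3,0.045,0,0,0.02,0,0,0,0.045,0,0,0,0,0,0,0.03,0,0,0,0,0,0,0.015,0,0,0,0,0,0,0.004,0,0,0,0,0,0,0.004,0,0,0,0,0,0,0.004]' --newtons 40

```text
clock: 3.35
eef_pos: [510.5, -41.8, 93.5]
eef_rot: [3.14, -0.0, 1.383]
ft_force: [-0.2, -0.3, -0.1]
opening: 0.046
gripper_force: 0.0
```

```bash
python3 - <<'E'
from h import *
s=sensors.observe(); print({k:np.round(s[k],2).tolist() for k in('eef_pos','ft_force','opening','gripper_force')},manip.finger_overhang)
snap('wrist','w3.png')
a=cv2.imread('pics/w3.png')[180:384,100:400]; cv2.imwrite('pics/w3b.png',cv2.resize(a,None,fx=2.5,fy=2.5,interpolation=cv2.INTER_CUBIC))
E
```

```text
{'eef_pos': [510.53, -41.83, 93.54], 'ft_force': [-0.18, -0.3, -0.11], 'opening': 0.05, 'gripper_force': 0.0} 22.0
```

View pics/w3b.png

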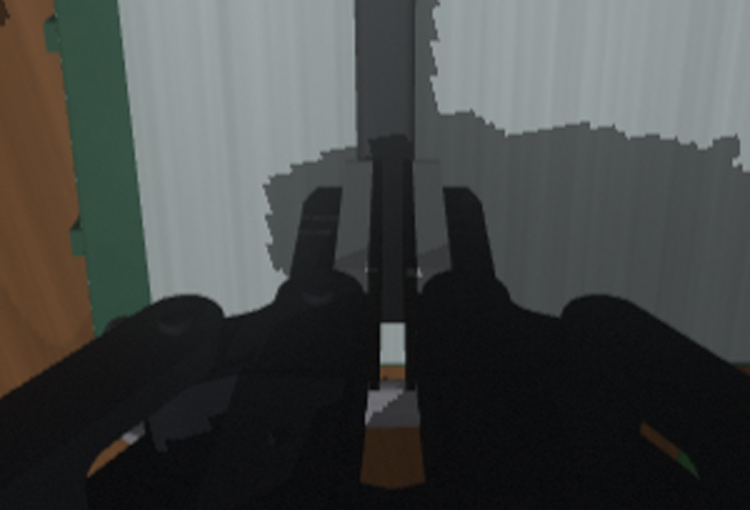

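```bash
python3 - <<'E'
from h import *
T=np.eye(4); s=sensors.observe()
Rm=R.from_euler('xyz',s['eef_rot']).as_matrix();p=np.array(s['eef_pos'])
for z in(22,12,3,-5):
  for y in(2,6,8):
    q=[Rm@np.array([11,sg*y,z])+p for sg in(-1,1)]
    print(z,y,((proj('w3.png',q)-[100,180]+.5)*2.5-.5).round(0).tolist())
c=loc(np.array([533.9,-17.7]),-.188,[[-26,-70],[-14,-70],[-14,10],[-26,10]])
print(((proj('w3.png',np.c_[c,np.full(4,88)])-[100,180]+.5)*2.5-.5).round(0).tolist())
E
```

```text
22 2 [[382.0, 84.0], [400.0, 84.0]]
22 6 [[364.0, 84.0], [418.0, 84.0]]
22 8 [[355.0, 84.0], [427.0, 84.0]]
12 2 [[381.0, 102.0], [400.0, 102.0]]
12 6 [[362.0, 102.0], [419.0, 102.0]]
12 8 [[353.0, 102.0], [428.0, 102.0]]
3 2 [[381.0, 120.0], [401.0, 120.0]]
3 6 [[361.0, 120.0], [420.0, 120.0]]
3 8 [[351.0, 120.0], [430.0, 120.0]]
-5 2 [[380.0, 138.0], [401.0, 138.0]]
-5 6 [[360.0, 138.0], [422.0, 138.0]]
-5 8 [[349.0, 138.0], [432.0, 138.0]]
[[358.0, 330.0], [411.0, 330.0], [414.0, -12.0], [352.0, -12.0]]
```

The fingers closed to 4 mm without meeting the bar, so they seem to stand above it. I'll touch down gently to find where the tips really are.

servo_tool --plan '[0,0,0.002,0,0,0,0.004,0,0,0.002,0,0,0,0.004,0,0,0.001,0,0,0,0.004,0,0,0,0,0,0,0.004]'

```text
clock: 3.8
eef_pos: [510.0, -41.7, 87.6]
eef_rot: [-3.141, -0.0, 1.383]
ft_force: [0.1, -0.3, -1.0]
opening: 0.047
gripper_force: 0.0
```

servo_tool --plan '[0,0,0.002,0,0,0,0.004,0,0,0.002,0,0,0,0.004,0,0,0,0,0,0,0.004]'

```text
clock: 4.1
eef_pos: [509.9, -41.7, 83.5]
eef_rot: [-3.141, -0.0, 1.383]
ft_force: [0.5, -0.3, 0.0]
opening: 0.044
gripper_force: 0.0
```

```bash
python3 - <<'E'
from h import *
s=sensors.observe();p=np.array(s['eef_pos']);Rm=R.from_euler('xyz',s['eef_rot']).as_matrix()
out=[]
for n,off in(('scene',60),('side',60)):
    c=snap(n,n+'4.png'); uv=proj(n+'4.png',[p]+[Rm@[0,0,22]+p]); print(n,uv.round(1).tolist())
    u,v=uv[0].astype(int); a=cv2.imread('pics/'+n+'4.png')[v-50:v+50,u-40:u+40]
    out.append(cv2.resize(a,None,fx=5,fy=5,interpolation=cv2.INTER_CUBIC)); print('crop origin',u-40,v-50)
cv2.imwrite('pics/b4.png',np.hstack(out))
E
```

```text
scene [[197.2, 199.8], [198.1, 206.9]]
crop origin 157 149
side [[292.3, 170.9], [291.7, 178.2]]
crop origin 252 120
```

View pics/b4.png

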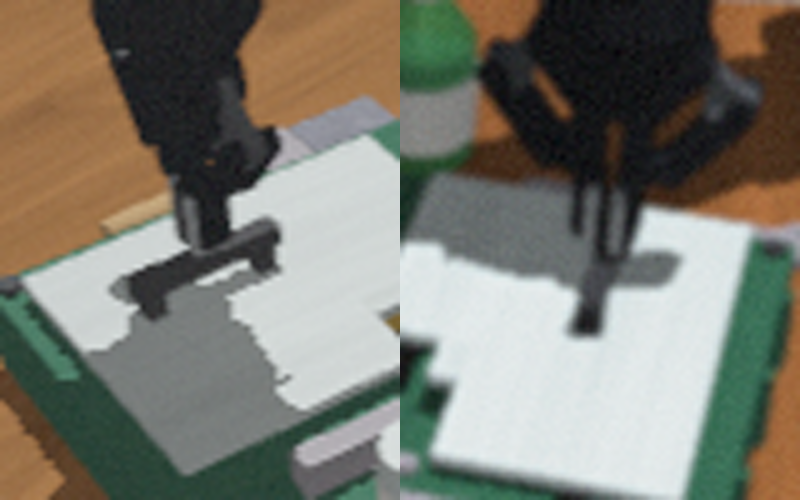

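Both fixed views show the closed tips just above the handle's top (scene crop (200,250), side crop (615,255)). The tips therefore stand about 20 mm farther back than the data sheet says. I'll open, go lower and close again.

servo_tool --plan '[0,0,0,0,0,0,0.035,0,0,0,0,0,0,0.035,0,0,0,0,0,0,0.035,0,0,0.008,0,0,0,0.035,0,0,0.008,0,0,0,0.035,0,0,0,0,0,0,0.035]'

```text
clock: 4.8
eef_pos: [509.3, -41.7, 66.4]
eef_rot: [-3.14, 0.0, 1.383]
ft_force: [0.6, -0.7, 0.2]
opening: 0.412
gripper_force: 0.0
```

servo_tool --plan '[0,0,0,0,0,0,0.02,0,0,0,0,0,0,0.004,0,0,0,0,0,0,0.004,0,0,0,0,0,0,0.004]'

```text
clock: 5.2
eef_pos: [510.1, -41.7, 67.9]
eef_rot: [3.142, -0.0, 1.383]
ft_force: [-1.1, 0.9, -1.5]
opening: 0.124
gripper_force: 41.6
```

Gripped. The overlap may be small, so I regrip 5 mm deeper (still safe above the panel).

servo_tool --plan '[0,0,0,0,0,0,0.02,0,0,0.002,0,0,0,0.02,0,0,0.003,0,0,0,0.02,0,0,0,0,0,0,0.004,0,0,0,0,0,0,0.004,0,0,0,0,0,0,0.004]' --newtons 60

```text
clock: 5.8
eef_pos: [509.9, -41.8, 62.6]
eef_rot: [-3.141, -0.0, 1.383]
ft_force: [-0.3, 0.6, -4.6]
opening: 0.119
gripper_force: 61.7
```

```bash
python3 - <<'E'
from h import *
s=sensors.observe(); print({k:np.round(s[k],2).tolist() for k in('eef_pos','eef_rot','ft_force','ft_torque','opening','gripper_force')})
E
```

```text
{'eef_pos': [509.88, -41.8, 62.63], 'eef_rot': [-3.14, -0.0, 1.38], 'ft_force': [-0.31, 0.57, -4.56], 'ft_torque': [-0.0, -0.01, 0.01], 'opening': 0.12, 'gripper_force': 61.69}
```

servo_tool --plan '[0.005,0.004,0.001,0,0,0.7,0.004,0.006,0.005,0,0,0,0,0.004,0.006,0.005,0,0,0,0,0.004,0.006,0.005,0,0,0,0,0.004,0.005,0.003,0,0,0,0,0.004,0,0,0,0,0,0,0.004]'

```text
clock: 6.4
eef_pos: [538.1, -17.6, 62.0]
eef_rot: [3.141, -0.001, 1.371]
ft_force: [0.7, 2.4, 0.8]
opening: 0.121
gripper_force: 62.5
```

```bash
cat >> h.py <<'E'
def st():
    s=sensors.observe();c,q=np.cos(-.2),np.sin(-.2);F=s['ft_force']
    print(round(s['clock'],2),'pos',np.round(s['eef_pos'],1),'yaw',round(s['eef_rot'][2],4),'Fcase x,y,z',np.round([F[0]*c+F[1]*q,-F[0]*q+F[1]*c,F[2]],1),'tq',np.round(s['ft_torque'],2),'op',round(s['opening'],3),'g',round(s['gripper_force'],1))
E
python3 - <<'E'
from h import *
st(); snap('wrist','w5.png')
a=cv2.imread('pics/w5.png'); cv2.imwrite('pics/w5b.png',cv2.resize(a,None,fx=1.5625,fy=1.5625,interpolation=cv2.INTER_CUBIC))
E
```

```text
6.4 pos [538.1 -17.6  62. ] yaw 1.3714 Fcase x,y,z [0.2 2.5 0.8] tq [ 0.48 -0.13 -0.14] op 0.121 g 62.5
```

View pics/w5b.png

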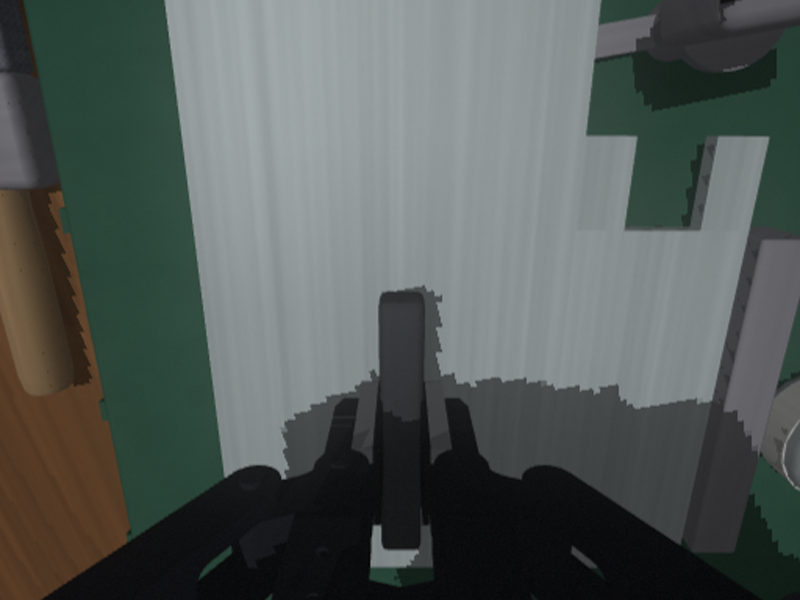

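The handle is held squarely at (402,400), and the cover's far edge at about (757,170) is a few mm from the stop face at about (745,240). Creeping to the far stop.

servo_tool --plan '[0,0.002,0,0,0,0,0.004,0,0.002,0,0,0,0,0.004,0,0,0,0,0,0,0.004]'

```text
clock: 6.75
eef_pos: [538.1, -17.9, 61.1]
eef_rot: [-3.136, -0.0, 1.372]
ft_force: [-17.8, 9.4, 9.9]
opening: 0.117
gripper_force: 63.6
```

```bash
python3 -c "
from h import *
st()"
```

```text
6.75 pos [538.1 -17.9  61.1] yaw 1.3719 Fcase x,y,z [-19.3   5.7   9.9] tq [ 1.88  3.72 -0.15] op 0.117 g 63.6
```

Contact at the far stop (19 N), with too much downward force. I'll ease off and raise slightly, then move toward the left stop.

servo_tool --plan '[0,-0.002,-0.001,0,0,0,0.004,0.002,0,0,0,0,0,0.004,0,0,0,0,0,0,0.004]'

```text
clock: 7.05
eef_pos: [538.2, -17.5, 62.5]
eef_rot: [-3.139, 0.001, 1.37]
ft_force: [-7.5, -1.6, 2.4]
opening: 0.124
gripper_force: 62.7
```

```bash
python3 -c "
from h import *
st()"
```

```text
7.05 pos [538.2 -17.5  62.5] yaw 1.3703 Fcase x,y,z [-7.1 -3.   2.4] tq [-0.35  1.66 -0.08] op 0.124 g 62.7
```

servo_tool --plan '[0.0015,0,0,0,0,0,0.004,0.0015,0,0,0,0,0,0.004,0,0,0,0,0,0,0.004]'

```text
clock: 7.35
eef_pos: [538.6, -15.3, 62.3]
eef_rot: [-3.139, 0.002, 1.37]
ft_force: [-8.7, -4.9, 1.8]
opening: 0.119
gripper_force: 62.5
```

```bash
python3 -c "
from h import *
st()"
```

```text
7.35 pos [538.6 -15.3  62.3] yaw 1.3697 Fcase x,y,z [-7.5 -6.5  1.8] tq [-0.91  1.71 -0.09] op 0.119 g 62.5
```

servo_tool --plan '[0.0015,0,0,0,0,0,0.004,0.0015,0,0,0,0,0,0.004,0,0,0,0,0,0,0.004]'

```text
clock: 7.65
eef_pos: [538.7, -14.8, 62.2]
eef_rot: [-3.138, 0.005, 1.368]
ft_force: [-11.0, -17.2, 5.8]
opening: 0.121
gripper_force: 63.0
```

```bash
python3 - <<'E'
from h import *
st(); snap('wrist','w6.png')
E
```

```text
7.65 pos [538.7 -14.8  62.2] yaw 1.368 Fcase x,y,z [ -7.4 -19.    5.8] tq [-3.59  2.25  0.01] op 0.121 g 63.0
```

```bash
python3 - <<'E'
from h import *
snap('side','s6.png')
a=cv2.imread('pics/w6.png')[70:370,400:512]; a=cv2.resize(a,None,fx=2,fy=2,interpolation=cv2.INTER_CUBIC)
b=cv2.imread('pics/s6.png')[165:245,220:335]; b=cv2.resize(b,None,fx=5,fy=5,interpolation=cv2.INTER_CUBIC)
o=np.zeros((600,224+575,3),np.uint8);o[:,:224]=a;o[:400,224:]=b
cv2.imwrite('pics/c6.png',o)
E
```

```text
(no output)
```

View pics/c6.png

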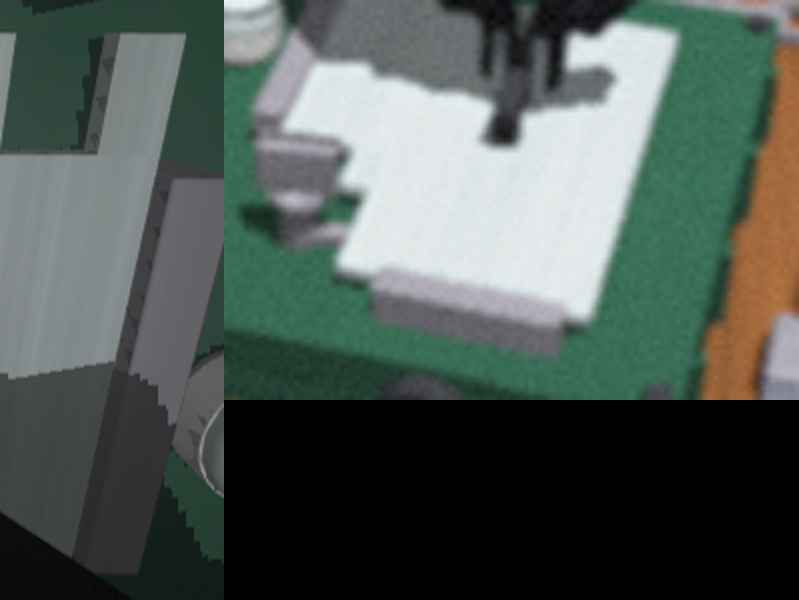

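Flush: the far-stop band in the left part is uniform (75–90 px at the bottom, 160–172 at the top), and in the side part the cover's left edge (337,272)–(590,325) is parallel to and tight against the left stop. I'll ease the push a little, then release and rise.

servo_tool --plan '[-0.0025,0,-0.0005,0,0,0,0.004,0,0,0,0,0,0,0.004,0,0,0,0,0,0,0.015,0,0,0,0,0,0,0.03,0,0,0,0,0,0,0.04,0,0,0,0,0,0,0.04,0,0,-0.02,0,0,0,0.04,0,0,-0.04,0,0,0,0.04,0,0,-0.03,0,0,0,0.04,0,0,0,0,0,0,0.04]'

```text
clock: 8.75
eef_pos: [542.5, -13.3, 157.3]
eef_rot: [3.135, -0.001, 1.371]
ft_force: [0.1, 0.2, -0.6]
opening: 0.47
gripper_force: 0.0
```

```bash
python3 - <<'E'
from h import *
st(); snap('wrist','w7.png')
rows([633.5,72.8,155],-0.02,10,10,.05)
E
```

```text
8.75 pos [542.5 -13.3 157.3] yaw 1.3707 Fcase x,y,z [ 0.   0.2 -0.6] tq [-0.02 -0.02  0.06] op 0.47 g 0.0
[0.01, 0.007, 0.0, 0, 0, np.float64(8.0), 0.05]
[0.011, 0.006, 0.0, 0, 0, np.float64(8.0), 0.05]
[0.012, 0.004, 0.0, 0, 0, np.float64(8.0), 0.05]
[0.012, 0.002, 0.0, 0, 0, np.float64(8.0), 0.05]
[0.013, 0.001, 0.0, 0, 0, np.float64(8.0), 0.05]
[0.013, -0.001, 0.0, 0, 0, np.float64(8.0), 0.05]
[0.012, -0.003, 0.0, 0, 0, np.float64(8.0), 0.05]
[0.012, -0.004, 0.0, 0, 0, np.float64(8.0), 0.05]
[0.011, -0.006, 0.0, 0, 0, np.float64(8.0), 0.05]
[0.01, -0.008, 0.0, 0, 0, np.float64(8.0), 0.05]
```

```bash
python3 - <<'E'
from h import *
t=np.array([564.1,10.4]);th=-.2
def e(fn,a,b,z,half=5):
    P=proj(fn,np.c_[loc(t,th,[a,b]),[z,z]]); W,ang,m,_=edge(fn,P[0],P[1],z,s=1,half=half)
    c,s=np.cos(th),np.sin(th);return ((W-t)@np.array([[c,-s],[s,c]])).round(1).tolist(),round(m,2)
fn='w7.png'
for n,a,b,z in[('cov far z64',(80,30),(80,-60),64),('slotR',(66,48),(66,26),64),('cov near',(-80,60),(-80,-60),64),('cutx30',(30,95),(30,55),64),('cuty50',(31,50),(43,50),64),('stop far top',(80,18),(80,-60),70),('stop left top',(-65,100),(5,100),70),('hn',(-26,8),(-26,-50),88),('hf',(-14,8),(-14,-50),88)]:
    try: print(n,a,b,e(fn,a,b,z))
    except Exception as x: print(n,x)
E
```

```text
cov far z64 (80, 30) (80, -60) ([[80.4, 30.0], [80.4, -60.1]], np.float64(0.92))
slotR (66, 48) (66, 26) ([[66.4, 48.0], [66.2, 26.0]], np.float64(1.0))
cov near (-80, 60) (-80, -60) ([[-79.8, 60.0], [-80.0, -60.0]], np.float64(1.0))
cutx30 (30, 95) (30, 55) ([[30.4, 95.0], [30.3, 55.0]], np.float64(1.0))
cuty50 (31, 50) (43, 50) ([[31.0, 49.3], [43.1, 49.3]], np.float64(1.0))
stop far top (80, 18) (80, -60) ([[78.0, 18.3], [77.8, -59.7]], np.float64(0.87))
stop left top (-65, 100) (5, 100) ([[-64.9, 101.2], [5.0, 101.3]], np.float64(1.0))
hn (-26, 8) (-26, -50) ([[-25.8, 8.0], [-25.8, -50.0]], np.float64(1.0))
hf (-14, 8) (-14, -50) ([[-13.7, 8.0], [-13.7, -50.0]], np.float64(1.0))
```

servo_tool --plan '[0.01,0.007,0,0,0,8,0.05,0.011,0.006,0,0,0,8,0.05,0.012,0.004,0,0,0,8,0.05,0.012,0.002,0,0,0,8,0.05,0.013,0.001,0,0,0,8,0.05,0.013,-0.001,0,0,0,8,0.05,0.012,-0.003,0,0,0,8,0.05,0.012,-0.004,0,0,0,8,0.05,0.011,-0.006,0,0,0,8,0.05,0.01,-0.008,0,0,0,8,0.05]'

```text
clock: 9.8
eef_pos: [631.7, 73.0, 151.9]
eef_rot: [3.141, 0.002, -0.031]
ft_force: [-1.1, 0.3, -0.2]
opening: 0.583
gripper_force: 0.0
```

servo_tool --plan '[0,0,0,0,0,0,0.05,0,0,0,0,0,0,0.05]'

```text
clock: 10.0
eef_pos: [631.2, 72.8, 152.2]
eef_rot: [3.141, 0.001, -0.021]
ft_force: [-0.3, -0.4, -0.6]
opening: 0.585
gripper_force: 0.0
```

```bash
python3 - <<'E'
from h import *
st(); snap('wrist','w8.png')
t=np.array([564.1,10.4])
f=loc(t,-.2,[55,75]);print(f)
# wing prediction at several angles: dark/bright edges along wing sides, z=108
g=cv2.cvtColor(cv2.imread('pics/w8.png'),cv2.COLOR_BGR2GRAY).astype(np.float32)
cv2.imwrite('pics/w8b.png',cv2.resize(cv2.imread('pics/w8.png'),None,fx=1.5625,fy=1.5625,interpolation=cv2.INTER_CUBIC))
E
```

```text
10.0 pos [631.2  72.8 152.2] yaw -0.021 Fcase x,y,z [-0.2 -0.4 -0.6] tq [-0.04  0.04  0.04] op 0.585 g 0.0
[632.90386159  72.97818014]
```

```bash
python3 - <<'E'
from h import *
t=np.array([564.1,10.4]);th=-.2
im=cv2.imread('pics/w7.png')
for nm,L in(('left',[(x,y) for x in(-50,-10) for y in(0,)]),):
  for x in(-55,-30,0):
    ys=np.arange(92,121,1.);P=proj('w7.png',np.c_[loc(t,th,np.c_[np.full(len(ys),x),ys]),np.full(len(ys),64)])
    v=cv2.remap(im,P[:,0].astype(np.float32)[None],P[:,1].astype(np.float32)[None],cv2.INTER_LINEAR)[0].astype(int)
    print('x',x,[(int(y),*map(int,c)) for y,c in zip(ys,v[:])][::1], P[0].round(),P[-1].round())
for y in(0,-40):
    xs=np.arange(74,95,1.);P=proj('w7.png',np.c_[loc(t,th,np.c_[xs,np.full(len(xs),y)]),np.full(len(xs),64)])
    v=cv2.remap(im,P[:,0].astype(np.float32)[None],P[:,1].astype(np.float32)[None],cv2.INTER_LINEAR)[0].astype(int)
    print('y',y,[(int(x),*map(int,c)) for x,c in zip(xs,v)])
d=np.load('pics/w7.png.npz');c,s=np.cos(th),np.sin(th);print('cam',(d['M'][:2,3]-t)@np.array([[c,-s],[s,c]]),d['M'][2,3])
E
```

```text
x -55 [(92, 205, 205, 194), (93, 205, 204, 194), (94, 205, 205, 194), (95, 205, 204, 194), (96, 206, 205, 194), (97, 205, 204, 193), (98, 205, 205, 194), (99, 140, 139, 132), (100, 78, 76, 75), (101, 120, 115, 115), (102, 173, 165, 167), (103, 0, 0, 0), (104, 0, 0, 0), (105, 0, 0, 0), (106, 0, 0, 0), (107, 0, 0, 0), (108, 0, 0, 0), (109, 0, 0, 0), (110, 0, 0, 0), (111, 0, 0, 0), (112, 0, 0, 0), (113, 0, 0, 0), (114, 0, 0, 0), (115, 0, 0, 0), (116, 0, 0, 0), (117, 0, 0, 0), (118, 0, 0, 0), (119, 0, 0, 0), (120, 0, 0, 0)] [196.  17.] [193. -32.]
x -30 [(92, 202, 201, 191), (93, 202, 201, 190), (94, 203, 201, 191), (95, 202, 202, 191), (96, 202, 202, 191), (97, 199, 198, 188), (98, 131, 131, 125), (99, 97, 96, 92), (100, 80, 77, 76), (101, 122, 117, 117), (102, 166, 158, 159), (103, 0, 0, 0), (104, 0, 0, 0), (105, 0, 0, 0), (106, 0, 0, 0), (107, 0, 0, 0), (108, 0, 0, 0), (109, 0, 0, 0), (110, 0, 0, 0), (111, 0, 0, 0), (112, 0, 0, 0), (113, 0, 0, 0), (114, 0, 0, 0), (115, 0, 0, 0), (116, 0, 0, 0), (117, 0, 0, 0), (118, 0, 0, 0), (119, 0, 0, 0), (120, 0, 0, 0)] [234.  17.] [233. -32.]
x 0
[... 774 characters left out ...]
85, 139, 132, 132), (86, 137, 130, 131), (87, 135, 130, 130), (88, 135, 130, 129), (89, 134, 129, 129), (90, 133, 128, 128), (91, 133, 127, 127), (92, 132, 126, 127), (93, 130, 125, 125), (94, 131, 125, 126)]
y -40 [(74, 173, 173, 164), (75, 177, 176, 167), (76, 179, 178, 169), (77, 178, 177, 168), (78, 175, 174, 165), (79, 175, 173, 164), (80, 153, 152, 145), (81, 94, 91, 90), (82, 92, 89, 89), (83, 123, 118, 119), (84, 137, 132, 133), (85, 137, 132, 132), (86, 136, 130, 130), (87, 134, 129, 129), (88, 133, 128, 128), (89, 133, 127, 128), (90, 133, 127, 127), (91, 133, 127, 127), (92, 132, 127, 127), (93, 131, 126, 127), (94, 131, 126, 126)]
cam [-17.15017782  56.05578721] 310.1585227921735
```

View pics/w8b.png

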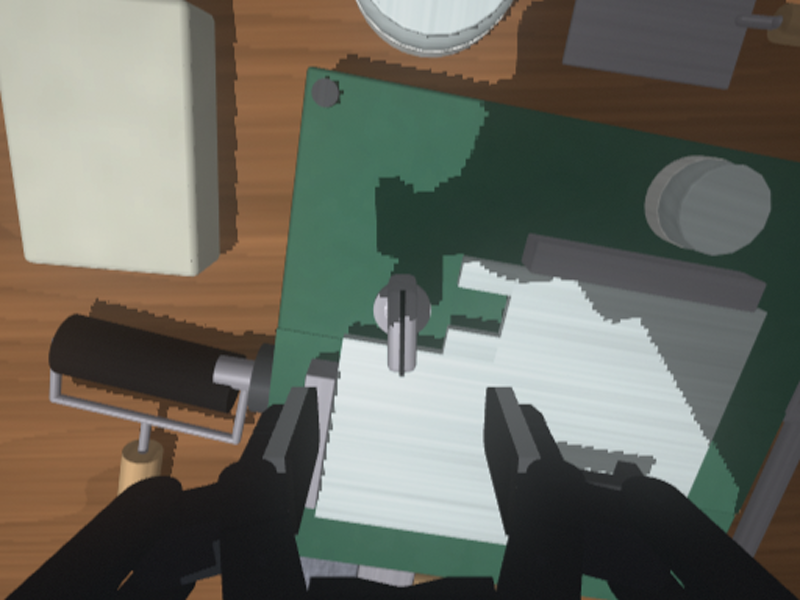

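The wing is upright between the fingers at (402,330), aligned with the tool. I'll check the cover's left edge beyond the stop's ends, where no stop shadow falls on it.

```bash
python3 - <<'E'
from h import *
t=np.array([564.1,10.4]);th=-.2
im=cv2.imread('pics/w7.png')
for fn in('w7.png','w8.png'):
  im=cv2.imread('pics/'+fn)
  for x in(-76,14,18,23,27):
    ys=np.arange(96,103,.5);P=proj(fn,np.c_[loc(t,th,np.c_[np.full(len(ys),x),ys]),np.full(len(ys),64)])
    v=cv2.remap(im,P[:,0].astype(np.float32)[None],P[:,1].astype(np.float32)[None],cv2.INTER_LINEAR)[0].astype(int)
    print(fn,x,v[:,2].tolist())
def e(fn,a,b,z,half=4):
    P=proj(fn,np.c_[loc(t,th,[a,b]),[z,z]]); W,ang,m,_=edge(fn,P[0],P[1],z,s=1,half=half,n=30)
    c,s=np.cos(th),np.sin(th);return ((W-t)@np.array([[c,-s],[s,c]])).round(1).tolist(),round(m,2)
for a,b,z in[((12,100),(29,100),64),((-60,100),(5,100),70),((-60,115),(5,115),70),((31,50),(43,50),64),((30,95),(30,55),64)]:print(a,z,e('w8.png',a,b,z))
# wing edges in w8 at z=108: long edges
W=ray('w8.png',[((402+.5)/1.5625-.5,(276+.5)/1.5625-.5),((402+.5)/1.5625-.5,(374+.5)/1.5625-.5)],108);print('wing ends?',W)
E
```

```text
w7.png -76 [194, 195, 195, 195, 195, 194, 180, 144, 97, 66, 65, 65, 65, 14]
w7.png 14 [182, 181, 180, 180, 180, 177, 152, 103, 61, 53, 56, 57, 59, 19]
w7.png 18 [181, 181, 181, 182, 181, 179, 156, 111, 72, 63, 63, 62, 61, 19]
w7.png 23 [177, 177, 177, 176, 177, 175, 152, 108, 70, 60, 61, 60, 60, 21]
w7.png 27 [179, 179, 180, 179, 179, 177, 154, 111, 69, 60, 58, 58, 58, 20]
w8.png -76 [203, 203, 203, 204, 203, 200, 193, 152, 90, 75, 71, 69, 68, 68]
w8.png 14 [220, 220, 220, 220, 220, 216, 186, 131, 100, 82, 82, 82, 82, 81]
w8.png 18 [222, 222, 222, 222, 221, 219, 187, 137, 66, 53, 53, 53, 52, 52]
w8.png 23 [221, 220, 220, 220, 220, 216, 194, 146, 77, 71, 69, 71, 73, 75]
w8.png 27 [224, 224, 224, 225, 224, 220, 212, 134, 84, 78, 77, 77, 77, 77]
(12, 100) 64 ([[12.0, 99.4], [29.0, 99.4]], np.float64(1.0))
(-60, 100) 70 ([[-60.0, 98.3], [5.0, 98.5]], np.float64(0.8))
(-60, 115) 70 ([[-60.0, 118.0], [5.0, 116.7]], np.float64(0.6))
(31, 50) 64 ([[31.0, 49.4], [43.0, 49.3]], np.float64(1.0))
(30, 95) 64 ([[30.4, 95.0], [30.2, 55.0]], np.float64(0.87))
wing ends? [[657.35884792  71.73316586 108.        ]
 [615.19951552  72.62077317 108.        ]]
```

The left gap is somewhere between 0 and about 0.7 mm, while the far side is tight. Before turning, I'll regrip the handle, push left again and release with the push still on.

```bash
python3 - <<'E'
from h import *
rows([538.8,-15,150],1.371,10,10,.04)
E
```

```text
[-0.009, 0.009, 0.0, 0, 0, np.float64(-8.0), 0.04]
[-0.01, 0.008, 0.0, 0, 0, np.float64(-8.0), 0.04]
[-0.011, 0.006, 0.0, 0, 0, np.float64(-8.0), 0.04]
[-0.012, 0.004, 0.0, 0, 0, np.float64(-8.0), 0.04]
[-0.012, 0.003, 0.0, 0, 0, np.float64(-8.0), 0.04]
[-0.013, 0.001, 0.001, 0, 0, np.float64(-8.0), 0.04]
[-0.013, -0.001, 0.0, 0, 0, np.float64(-8.0), 0.04]
[-0.012, -0.002, 0.001, 0, 0, np.float64(-8.0), 0.04]
[-0.012, -0.004, 0.0, 0, 0, np.float64(-8.0), 0.04]
[-0.011, -0.007, 0.001, 0, 0, np.float64(-8.0), 0.04]
```

servo_tool --plan '[-0.009,0.009,0,0,0,-8,0.04,-0.01,0.008,0,0,0,-8,0.04,-0.011,0.006,0,0,0,-8,0.04,-0.012,0.004,0,0,0,-8,0.04,-0.012,0.003,0,0,0,-8,0.04,-0.013,0.001,0.001,0,0,-8,0.04,-0.013,-0.001,0,0,0,-8,0.04,-0.012,-0.002,0.001,0,0,-8,0.04,-0.012,-0.004,0,0,0,-8,0.04,-0.011,-0.007,0.001,0,0,-8,0.04]'

```text
clock: 11.05
eef_pos: [538.0, -14.9, 150.2]
eef_rot: [-3.142, 0.0, 1.379]
ft_force: [0.2, -0.9, -0.0]
opening: 0.468
gripper_force: 0.0
```

servo_tool --plan '[0,0,0.03,0,0,0,0.035,0,0,0.03,0,0,0,0.03,0,0,0.024,0,0,0,0.03,0,0,0,0,0,0,0.03]'

```text
clock: 11.45
eef_pos: [536.5, -14.4, 63.7]
eef_rot: [-3.137, 0.001, 1.373]
ft_force: [-0.7, 0.9, 0.5]
opening: 0.35
gripper_force: 0.0
```

```bash
python3 -c "
from h import *
st()"
```

```text
11.45 pos [536.5 -14.4  63.7] yaw 1.3727 Fcase x,y,z [-0.9  0.8  0.5] tq [ 0.05  0.01 -0.08] op 0.35 g 0.0
```

servo_tool --plan '[0,0.0025,0.001,0,0,0,0.03,0,0,0,0,0,0,0.02,0,0,0,0,0,0,0.004,0,0,0,0,0,0,0.004,0.001,0.001,0,0,0,0,0.004,0.002,0,0,0,0,0,0.004,0,0,0,0,0,0,0.004]'

```text
clock: 12.15
eef_pos: [539.0, -13.6, 65.4]
eef_rot: [-3.135, 0.005, 1.37]
ft_force: [-23.7, -7.9, 13.9]
opening: 0.116
gripper_force: 62.8
```

```bash
python3 -c "
from h import *
st()"
```

```text
12.15 pos [539.  -13.6  65.4] yaw 1.37 Fcase x,y,z [-21.7 -12.5  13.9] tq [-1.84  5.23 -0.05] op 0.116 g 62.8
```

servo_tool --plan '[0.0005,-0.002,-0.0015,0,0,0,0.004,0,0,0,0,0,0,0.004]'

```text
clock: 12.35
eef_pos: [539.2, -13.3, 67.3]
eef_rot: [-3.139, 0.004, 1.369]
ft_force: [-9.7, -11.6, 0.9]
opening: 0.122
gripper_force: 61.3
```

```bash
python3 -c "
from h import *
st()"
```

```text
12.35 pos [539.2 -13.3  67.3] yaw 1.3693 Fcase x,y,z [ -7.2 -13.3   0.9] tq [-2.75  2.38 -0.  ] op 0.122 g 61.3
```

Both stops are loaded (7 N and 13 N), with almost no vertical force and no yaw moment. I release with that push held.

servo_tool --plan '[0,0,0,0,0,0,0.012,0,0,0,0,0,0,0.02,0,0,0,0,0,0,0.04,0,0,0,0,0,0,0.04,0,0,-0.03,0,0,0,0.04,0,0,-0.04,0,0,0,0.04,0,0,-0.015,0,0,0,0.04,0,0,0,0,0,0,0.04]'

```text
clock: 13.15
eef_pos: [542.6, -10.4, 154.4]
eef_rot: [3.137, -0.001, 1.371]
ft_force: [0.3, -0.1, 0.6]
opening: 0.471
gripper_force: 0.0
```

```bash
python3 - <<'E'
from h import *
st(); snap('wrist','w9.png'); snap('wrist','w9.png')
t=np.array([564.1,10.4]);th=-.2;fn='w9.png'
def e(fn,a,b,z,half=4):
    P=proj(fn,np.c_[loc(t,th,[a,b]),[z,z]]); W,ang,m,_=edge(fn,P[0],P[1],z,s=1,half=half,n=30)
    c,s=np.cos(th),np.sin(th);return ((W-t)@np.array([[c,-s],[s,c]])).round(1).tolist(),round(m,2)
for a,b,z in[((12,100),(29,100),64),((31,50),(43,50),64),((30,95),(30,55),64),((66,48),(66,26),64),((-80,60),(-80,-50),64),((80,45),(80,-60),64)]:print(a,z,e(fn,a,b,z))
rows([633,73.2,150],-0.025,10,10,.05)
E
```

```text
13.15 pos [542.6 -10.4 154.4] yaw 1.3707 Fcase x,y,z [ 0.3 -0.   0.6] tq [0.01 0.07 0.  ] op 0.471 g 0.0
(12, 100) 64 ([[12.0, 99.4], [29.0, 99.4]], np.float64(1.0))
(31, 50) 64 ([[31.0, 49.3], [43.1, 49.3]], np.float64(1.0))
(30, 95) 64 ([[30.3, 95.0], [30.3, 55.0]], np.float64(1.0))
(66, 48) 64 ([[66.2, 48.0], [66.2, 26.0]], np.float64(1.0))
(-80, 60) 64 ([[-79.9, 60.0], [-80.2, -50.0]], np.float64(1.0))
(80, 45) 64 ([[80.4, 44.9], [80.2, -60.0]], np.float64(1.0))
[0.01, 0.007, 0.0, 0, 0, np.float64(8.0), 0.05]
[0.011, 0.006, 0.0, 0, 0, np.float64(8.0), 0.05]
[0.012, 0.004, 0.0, 0, 0, np.float64(8.0), 0.05]
[0.012, 0.003, 0.0, 0, 0, np.float64(8.0), 0.05]
[0.012, 0.001, 0.0, 0, 0, np.float64(8.0), 0.05]
[0.013, -0.001, 0.0, 0, 0, np.float64(8.0), 0.05]
[0.012, -0.003, 0.0, 0, 0, np.float64(8.0), 0.05]
[0.012, -0.004, 0.001, 0, 0, np.float64(8.0), 0.05]
[0.011, -0.006, 0.0, 0, 0, np.float64(8.0), 0.05]
[0.01, -0.007, 0.001, 0, 0, np.float64(8.0), 0.05]
```

The cover's edges came out the same as before (99.4 and 80.3 mm), so it was already seated. Now to the wing.

servo_tool --plan '[0.01,0.007,0,0,0,8,0.05,0.011,0.006,0,0,0,8,0.05,0.012,0.004,0,0,0,8,0.05,0.012,0.003,0,0,0,8,0.05,0.012,0.001,0,0,0,8,0.05,0.013,-0.001,0,0,0,8,0.05,0.012,-0.003,0,0,0,8,0.05,0.012,-0.004,0.001,0,0,8,0.05,0.011,-0.006,0,0,0,8,0.05,0.01,-0.007,0.001,0,0,8,0.05]'

```text
clock: 14.25
eef_pos: [632.6, 73.9, 148.1]
eef_rot: [3.141, 0.002, -0.031]
ft_force: [-0.1, -0.0, -0.1]
opening: 0.583
gripper_force: 0.0
```

servo_tool --plan '[0.001,0,0.02,0,0,0,0.05,0,0,0.02,0,0,0,0.04,0,0,0,0,0,0,0.035,0,0,0,0,0,0,0.035]'

```text
clock: 14.65
eef_pos: [633.3, 73.6, 109.0]
eef_rot: [3.141, 0.002, -0.025]
ft_force: [-0.8, 0.2, 0.9]
opening: 0.407
gripper_force: 0.0
```

```bash
python3 -c "
from h import *
st()"
```

```text
14.65 pos [633.3  73.6 109. ] yaw -0.0253 Fcase x,y,z [-0.8  0.   0.9] tq [ 0.03  0.03 -0.03] op 0.407 g 0.0
```

servo_tool --plan '[0,0.0007,0.015,0,0,0,0.035,0,0,0.014,0,0,0,0.035,0,0,0,0,0,0,0.03,0,0,0,0,0,0,0.015,0,0,0,0,0,0,0.004,0,0,0,0,0,0,0.004]' --newtons 40

```text
clock: 15.25
eef_pos: [633.9, 72.7, 81.0]
eef_rot: [3.141, -0.0, -0.026]
ft_force: [0.2, -1.6, -4.5]
opening: 0.125
gripper_force: 41.5
```

```bash
python3 -c "
from h import *
st()"
```

```text
15.25 pos [633.9  72.7  81. ] yaw -0.0258 Fcase x,y,z [ 0.5 -1.5 -4.5] tq [-0.3   0.04 -0.04] op 0.125 g 41.5
```

servo_tool --plan '[0,0,0,0,0,-6,0.004,0,0,0,0,0,-8,0.004,0,0,0,0,0,-8,0.004,0,0,0,0,0,-8,0.004,0,0,0,0,0,-8,0.004,0,0,0,0,0,-8,0.004,0,0,0,0,0,-8,0.004,0,0,0,0,0,-8,0.004,0,0,0,0,0,-8,0.004,0,0,0,0,0,0,0.004]'

```text
clock: 16.25
eef_pos: [633.5, 73.3, 81.0]
eef_rot: [-3.141, -0.0, 1.199]
ft_force: [-5.2, 2.8, 0.7]
opening: 0.126
gripper_force: 42.1
```

```bash
python3 -c "
from h import *
st()"
```

```text
16.25 pos [633.5  73.3  81. ] yaw 1.1989 Fcase x,y,z [-5.6  1.7  0.7] tq [0.59 1.08 0.02] op 0.126 g 42.1
```

servo_tool --plan '[0,-0.001,0,0,0,-5,0.004,0,0,0,0,0,-4.9,0.004,0,0,0,0,0,0,0.004,0,0,0,0,0,0,0.004]'

```text
clock: 16.65
eef_pos: [633.2, 73.3, 81.0]
eef_rot: [3.141, -0.0, 1.364]
ft_force: [1.4, 1.6, -4.4]
opening: 0.126
gripper_force: 41.6
```

```bash
python3 -c "
from h import *
st()"
```

```text
16.65 pos [633.2  73.3  81. ] yaw 1.3639 Fcase x,y,z [ 1.   1.9 -4.4] tq [ 0.22 -0.19 -0.02] op 0.126 g 41.6
```

servo_tool --plan '[0,0,0,0,0,-0.4,0.004,0,0,0,0,0,0,0.004,0,0,0,0,0,0,0.02,0,0,0,0,0,0,0.035,0,0,0,0,0,0,0.035,0,0,-0.03,0,0,0,0.035,-0.03,0,-0.04,0,0,0,0.035,-0.03,-0.02,0,0,0,0,0.035,0,0,0,0,0,0,0.035,0,0,0,0,0,0,0.035]'

```text
clock: 17.65
eef_pos: [601.6, 17.4, 151.2]
eef_rot: [3.141, 0.0, 1.374]
ft_force: [-0.4, 1.3, 0.2]
opening: 0.411
gripper_force: 0.0
```

```bash
python3 - <<'E'
from h import *
st(); snap('wrist','w10.png')
a=cv2.imread('pics/w10.png')
t=np.array([564.3,9.9]);th=-.2;fn='w10.png'
P=proj(fn,np.c_[loc(t,th,[[55,75],[55,30],[55,50]]),[56.5,56.5,64]]);print(P)
u,v=P[0].astype(int);v0=max(0,v-50);u0=u-65;cv2.imwrite('pics/w10b.png',cv2.resize(a[v0:v0+112,u0:u0+130],None,fx=5,fy=5,interpolation=cv2.INTER_CUBIC));print(u0,v0)
rows([539.3,-13.8,150],1.371,4,1,.035)
E
```

```text
17.65 pos [601.6  17.4 151.2] yaw 1.3744 Fcase x,y,z [-0.7  1.2  0.2] tq [ 0.05 -0.03 -0.06] op 0.411 g 0.0
[[284.35287184 110.2512897 ]
 [282.58354773 171.14714334]
 [284.13640919 147.00210637]]
219 60
[-0.011, -0.014, 0.0, 0, 0, np.float64(0.3), 0.035]
[-0.011, -0.014, 0.0, 0, 0, 0, 0.035]
[-0.011, -0.014, 0.001, 0, 0, 0, 0.035]
[-0.011, -0.013, 0.0, 0, 0, 0, 0.035]
```

View pics/w10b.png

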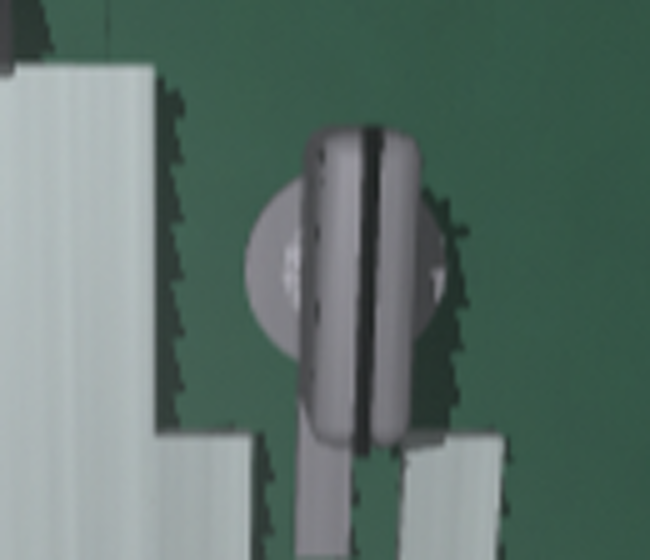

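The tongue (x 297–352, centre 325) lies centred and straight in the slot (253–402). Quick numeric check of its angle, then back to the handle.

```bash
python3 - <<'E'
from h import *
f=lambda p:(np.array(p,float)+.5)/5-.5+[219,60]
for n,p,q,z in[('groove',(373,140),(361,440),108),('wingR',(418,170),(408,425),108),('tongueL',(297,450),(297,545),56.5),('tongueR',(352,455),(351,545),56.5),('slotL',(252,445),(250,550),64),('slotR',(404,445),(398,550),64),('cut',(156,80),(155,420),64)]:
    W,a,m,_=edge('w10.png',f(p),f(q),z,s=1,half=1.6 if n!='cut' else 3,n=40); print(n,round(a+np.pi/2,4),round(m,2))
E
```

```text
groove -0.2016 0.75
wingR -0.1927 1.0
tongueL -0.2315 1.0
tongueR -0.1771 1.0
slotL -0.204 1.0
slotR -0.2289 1.0
cut -0.2068 1.0
```

servo_tool --plan '[-0.011,-0.014,0,0,0,0.2,0.035,-0.011,-0.014,0,0,0,0,0.035,-0.011,-0.014,0,0,0,0,0.035,-0.011,-0.013,0,0,0,0,0.035,0,0,0,0,0,0,0.035,0,0,0,0,0,0,0.035]'

```text
clock: 18.3
eef_pos: [539.7, -13.4, 150.8]
eef_rot: [3.141, -0.001, 1.373]
ft_force: [0.9, 0.0, -0.4]
opening: 0.409
gripper_force: 0.0
```

servo_tool --plan '[0,0,0.03,0,0,0,0.035,0,0,0.03,0,0,0,0.03,0,0,0.026,0,0,0,0.03,0,0,0,0,0,0,0.03,0,0,0,0,0,0,0.025]'

```text
clock: 18.8
eef_pos: [539.7, -13.1, 65.0]
eef_rot: [-3.141, -0.001, 1.374]
ft_force: [1.1, 0.8, 0.4]
opening: 0.296
gripper_force: 0.0
```

```bash
python3 -c "
from h import *
st()"
```

```text
18.8 pos [539.7 -13.1  65. ] yaw 1.3736 Fcase x,y,z [0.9 1.  0.4] tq [ 0.05  0.   -0.07] op 0.296 g 0.0
```

servo_tool --plan '[0,0,0,0,0,0,0.015,0,0,0,0,0,0,0.004,0,0,0,0,0,0,0.004,0,0,0,0,0,0,0.004]' --newtons 80

```text
clock: 19.2
eef_pos: [539.1, -13.5, 66.0]
eef_rot: [3.141, -0.0, 1.373]
ft_force: [-5.8, 3.8, 1.3]
opening: 0.112
gripper_force: 80.0
```

```bash
python3 -c "
from h import *
st()"
```

```text
19.2 pos [539.1 -13.5  66. ] yaw 1.3727 Fcase x,y,z [-6.4  2.6  1.3] tq [ 0.88  1.15 -0.09] op 0.112 g 80.0
```

servo_tool --plan '[0.0015,0,0.001,0,0,0,0.004,0,0,0.002,0,0,0,0.004,0,0,0.002,0,0,0,0.004,0,0,0.002,0,0,0,0.004,0,0,0,0,0,0,0.004]'

```text
clock: 19.7
eef_pos: [539.1, -13.3, 59.0]
eef_rot: [-3.142, 0.001, 1.372]
ft_force: [-6.1, -3.2, 4.2]
opening: 0.115
gripper_force: 80.3
```

```bash
python3 -c "
from h import *
st()"
```

```text
19.7 pos [539.1 -13.3  59. ] yaw 1.3717 Fcase x,y,z [-5.3 -4.3  4.2] tq [-0.54  1.4  -0.08] op 0.115 g 80.3
```

servo_tool --plan '[0,0,0.001,0,0,0,0.004,0,0,0.001,0,0,0,0.004,0,0,0,0,0,0,0.004]'

```text
clock: 20.0
eef_pos: [539.2, -13.3, 58.4]
eef_rot: [3.141, 0.002, 1.372]
ft_force: [-18.2, -2.7, 35.8]
opening: 0.111
gripper_force: 84.6
```

```bash
python3 -c "
from h import *
st()"
```

```text
20.0 pos [539.2 -13.3  58.4] yaw 1.3717 Fcase x,y,z [-17.3  -6.3  35.8] tq [-0.74  4.05 -0.11] op 0.111 g 84.6
```

Bottomed after about 7.6 mm of travel, with a hard rise in force. I'll ease the push to around 20 N.

servo_tool --plan '[0,-0.001,-0.0006,0,0,0,0.004,0,0,0,0,0,0,0.004,0,0,0,0,0,0,0.004,0,0,0,0,0,0,0.004]'

```text
clock: 20.4
eef_pos: [539.1, -13.3, 58.4]
eef_rot: [3.14, 0.001, 1.371]
ft_force: [-6.0, -4.5, 15.7]
opening: 0.111
gripper_force: 81.9
```

```bash
python3 - <<'E'
from h import *
st(); snap('wrist','w11.png')
t=np.array([564.3,9.9]);th=-.2;fn='w11.png'
def e(a,b,z,half=4):
    P=proj(fn,np.c_[loc(t,th,[a,b]),[z,z]]); W,ang,m,_=edge(fn,P[0],P[1],z,s=1,half=half,n=30)
    c,s=np.cos(th),np.sin(th);return ((W-t)@np.array([[c,-s],[s,c]])).round(1).tolist(),round(m,2)
for z in(56,64):
  for a,b in[((66,46),(66,26)),((44,46),(44,26)),((-80,40),(-80,-30)),((31,50),(43,50))]:print(z,a,e(a,b,z))
E
```

```text
20.4 pos [539.1 -13.3  58.4] yaw 1.3714 Fcase x,y,z [-5.  -5.6 15.7] tq [-0.95  1.5  -0.08] op 0.111 g 81.9
56 (66, 46) ([[66.5, 45.9], [66.5, 25.9]], np.float64(1.0))
56 (44, 46) ([[44.4, 46.0], [44.3, 26.0]], np.float64(1.0))
56 (-80, 40) ([[-80.2, 40.0], [-80.3, -30.0]], np.float64(1.0))
56 (31, 50) ([[31.0, 50.0], [43.0, 50.0]], np.float64(1.0))
64 (66, 46) ([[66.0, 46.0], [66.5, 25.9]], np.float64(0.83))
64 (44, 46) ([[43.1, 46.1], [42.6, 26.2]], np.float64(0.7))
64 (-80, 40) ([[-79.4, 40.1], [-79.9, -30.0]], np.float64(0.53))
64 (31, 50) ([[31.0, 50.4], [42.9, 50.4]], np.float64(1.0))
```

The cover fits the picture at top height 56 mm (slot width 22.1, edges in place). It is held at 15.7 N down with light pushes on both stops.

```bash
python3 -c "
from h import *
print(ticket.hand_in())"
```

```text
the job is handed in; nothing more can be done
None
```

Job handed in: the cover is against both stops, the fastener was then turned until its tongue lies along the key slot, and the cover is fully down with the gripper still holding it at about 16 N; the judge's verdict was not shown.

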